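# Empty the bench shovel of T-nuts and park it

### The job

Lay the one T-nut that is loose on the bench onto the flat shovel beside the two already there, then carry the loaded shovel to the square steel tray, rest the front edge of its blade on the tray's rim and tip it there so that all three T-nuts slide over the rim into the tray. Keep the edge at the rim until the blade is empty, then park the shovel flat on the bench with its blade slid under the low steel bridge, fully home: the upright back wall of the blade up against the bridge's front edge. Leave the collar and the hexagon nut in the row with the loose T-nut where they are.

Things in the scene. Friction and masses are not known exactly. Their poses are not given: they have to be found in the camera images.
- shovel: flat hand shovel, 0.28 kg, lying on the bench: polished aluminium blade 110 long (x) x 110 wide (y) x 3 mm thick, open front edge, two low side lips 4 mm thick (tops 12 mm above the underside, ending 10 mm short of the front edge), upright back wall, wooden handle behind. Origin: centre of the blade's underside; +x from handle to front edge, z up. Empty, its centre of mass is about 68 mm behind the origin
- shovel_grip (a point): where to grip the wooden handle: 95 mm behind the blade's centre, 34 mm above the underside, middle of the square bar. The bar is 24 mm wide and 24 mm high (22 to 46 mm above the bench when lying) and runs straight along the shovel's x from x = -55 to -165 mm; a foot under its last 10 mm reaches down to the bench, so the shovel lies flat
- shovel_edge (a point): middle of the shovel's open front edge, on the underside (shovel x = +55 mm). Parts on the slippery blade start to slide when it is pitched nose-down about 17 degrees (14 to 20, friction varies); 35 to 40 degrees empties it
- shovel_back (a point): middle of the front face of the shovel's upright back wall (shovel x = -51 mm, 22 mm above the underside); the wall is 4 mm thick, 110 mm wide, its top 40 mm above the underside
- nut_a: one of three alike blackened steel T-nuts, 36 to 59 g: a flange 24 (x) x 26 (y) x 8 mm with a neck 24 (x) x 14 (y) x 8 mm on top, 16 mm high in all; its two flat end faces, 24 mm apart along x, are full height. Origin: centre of the underside, z up. Starts on the shovel's blade, in its left half (shovel y > 0), nearer the back
- nut_b: T-nut like nut_a; starts on the shovel's blade, in its left half (shovel y > 0), nearer the front edge
- nut_c: T-nut like nut_a; starts standing on its flange on the bench beyond the shovel, in a row with a round collar and a hexagon nut. The right half of the blade (shovel y < 0) is free for it
- tray: square open steel tray fixed to the bench, 150 x 150 mm outside, 45 mm high, walls 4 mm, floor 4 to 5 mm thick. Origin: centre of its underside at bench height; z up, x and y along its sides
- dock: low steel bridge fixed to the bench: roof 140 wide x 115 mm deep, underside 20, top 25 mm above the bench, on side walls 124 mm apart inside, open in front, the bench as floor; guide plates flare out 24 mm in front. Origin: middle of the mouth (under the roof's front edge) at bench height; +x into the gap. Shovel home: flat, in line, its origin 51 mm inside, back wall touching the roof's front edge
- collar: bystander: round blackened steel collar 44 mm across with a 26 mm bore, 16 mm high, in the row with nut_c; origin centre of its underside
- hexnut: bystander: blackened steel hexagon nut 40 mm across the corners, 16 mm high, in the row with nut_c; origin centre of its underside
Not all that is in view belongs to the job. Leave any turquoise look-alike of the shovel alone.

How it is judged:
By the outcome, as a careful person would: the job done as asked, in the order asked, and still so for the second after the job is handed in, with the robot touching nothing.
It also fails if it takes over 67 s, if anything falls off the work surface, if the arm or the gripper's body presses on something with over 40 N, if the wrist force passes 120 N, or if a joint passes its speed limit or range.

### The arm

A 7-joint arm with a two-finger parallel gripper is mounted at the origin on the work surface. World frame = base frame: x ahead of the robot, y to its left, z up, the work surface at z = 0. Lengths are in m, angles in degrees, forces in N, time in s.
With the tool pointing down it reaches from about 0.425 to 0.875 m from the base axis. Payload 4.7 kg.
Tool frame: the origin (TCP) lies on the centre line of the jaws, within the pads' length; the fingertips stand 19 mm ahead of it and the grasp point (between the pads) is the TCP; z points along the fingers, y is the line along which they close (so a half turn about z gives the same grasp; the last joint's range is limited). The gripper opens to 87 mm and grips with 3 to 60 N. Pads are 19 mm wide; open, the fingers measure 117 mm over their backs; the gripper's body (75 mm by 190 mm) begins 51 mm behind the grasp point.
Start: joints at [72.313, 18.392, -4.016, 83.108, 1.295, 78.541, -3.26], TCP at [0.206, -0.616, 0.203] pointing down, gripper open.
Joint ranges: [-163.93, 163.93], [-17.29, 119.83], [-79.2, 71.16], [3.27, 140.29], [-89.18, 269.18], [5.43, 117.66], [-154.24, 154.24]. Speed limits (degrees/s): [147.25, 147.25, 180, 180, 180, 180, 180].

### API

Orientations are given as [roll, pitch, yaw] about the fixed x, y, z axes, in that order (R = Rz(yaw) Ry(pitch) Rx(roll)).
In Python, from cell import env, imaging gives the robot as it stands.
- The arm moves only by the shell command python3 -m crank 'ROWS' [OPENING] [FORCE]. ROWS is JSON, a list of rows, each an object of numbers: "x", "y", "z": the shift along the tool's x, y, z in m; "turn": the turn about the tool's z in rad. In form: [{"x": .., "y": .., "z": .., "turn": ..}, ...]. A call has 1 to 12 rows; each row is the pose to reach, as a shift and turn from the pose commanded when the call began, along the tool's axes at that moment; what a row does not reach only later rows make up. A row lasts 1/8 s, in which the tool goes at most 62.5 mm and 10.7 degrees, less where a joint would pass 70% of its speed; a pose out of reach is approached as far as the arm can. A call with a gripper value outside its range is refused whole. OPENING is the finger opening in m, from 0 to 0.087, set as the call begins (- or left out, the last holds). The fingers move at their own pace and stop on an object; FORCE is the grip in N (left out, the last holds). Time passes only in rows, so rows that repeat a pose let the fingers close. It gives the time, the measured TCP pose, the force, the opening and the grip force at its end, in the units of the state.
- env.get_obs(): the state, without advancing time (a new reading comes with each control period).
- imaging.read_camera(name): name is "side" or "top"; returns the picture (480x640x3 uint8, red, green, blue); there is no depth.
- imaging.get_calibration(name): a dict with "camera_matrix" (3x3 intrinsics, pixels), "position" and "attitude" of the camera in the world. Camera axes: x right, y up, looking along -z (the intrinsics and any distortion apply to the point x, -y, -z); pixel columns grow to the right and rows downward; lengths in m; the calibration is good to about 2 mm. A picture is of the moment at which its call begins. get_calibration takes no time and is no camera call.
- env.sign_off(): hands the job in; it is judged then, once.
The state is a dict: "time_s": time; "qpos": joint angles; "joint_velocities": joint speeds; "effort": joint torques, N m; "tool_pos": TCP position; "tool_rot": TCP orientation; "force": force on the tool from outside, world axes, zero at the start; "wrist_torque": the same for the moment, N m; "grip_width": finger opening in m; "grasp_force": force on a finger pad.
Only numpy, scipy, OpenCV 4.12 (cv2) and the standard library are available. Lean on these libraries where they do the work, as an engineer would, in place of code of your own. Each camera call takes 0.05 s, during which the arm holds its last target. There are 200 camera calls.

## Working session

There is one attempt and no reset: what is moved stays moved. The work goes in short steps, Python scripts to look and compute and a shell command to move; the robot and the scene stay as the last step left them, time stands still between calls to the robot, and variables do not carry over. Pictures are saved under pics/ and viewed, at most 10 in all, crops included, and the job is handed in when it is done.

```bash
mkdir -p pics; ls
python3 - <<'E'
from cell import env, imaging
import cv2
for n in("top","side"):
    cv2.imwrite(f"pics/{n}0.png",cv2.cvtColor(imaging.read_camera(n),cv2.COLOR_RGB2BGR)); print(imaging.get_calibration(n))
print(env.get_obs())
E
```

```text
pics
{'camera_matrix': array([[497.31743122,   0.        , 320.90886996],
       [  0.        , 497.31743122, 240.79457075],
       [  0.        ,   0.        ,   1.        ]]), 'position': array([ 0.29409754, -0.00740271,  1.06721607]), 'attitude': array([  8.62894384,   0.50425479, -89.69874964])}
{'camera_matrix': array([[598.25320169,   0.        , 310.90662374],
       [  0.        , 598.25320169, 243.40882642],
       [  0.        ,   0.        ,   1.        ]]), 'position': array([0.10954972, 1.08407455, 0.86552865]), 'attitude': array([  54.96481714,   -0.84124416, -161.04032717])}
{'time_s': 0.1, 'qpos': array([72.31458606, 18.43508868, -4.01757256, 83.16680765,  1.29574771,
       78.54160025, -3.2613806 ]), 'joint_velocities': array([-0.01818437, -0.10347144,  0.02282446, -0.17117183, -0.00463311,
        0.13590373, -0.07381911]), 'effort': array([-1.66609411e-04, -4.92572379e+01, -4.05823784e-01, -3.13396668e+01,
       -6.41825167e-02,  3.95200239e-02,  7.69706185e-05]), 'tool_pos': array([ 0.20597681, -0.61594663,  0.20157775]), 'tool_rot': array([-1.79901786e+02,  5.53041835e-03,  1.84956942e+01]), 'force': array([-0.06635032, -0.51352978,  0.70592547]), 'wrist_torque': array([-0.00755962, -0.06444111, -0.02257156]), 'grasp_force': 0.0, 'grip_width': 0.08709493355360388}
```

View pics/top0.png

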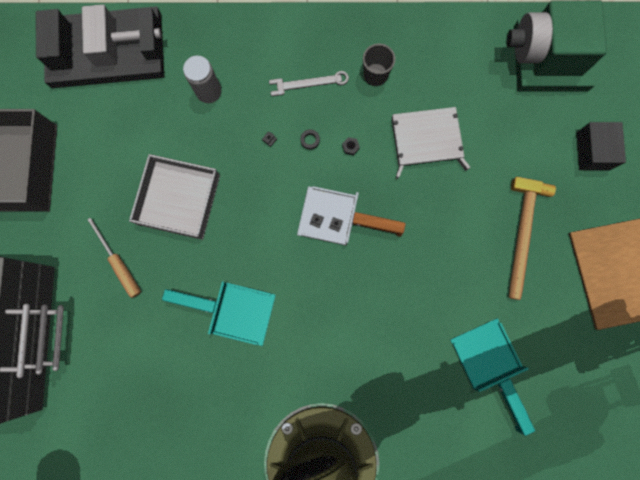

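View pics/side0.png

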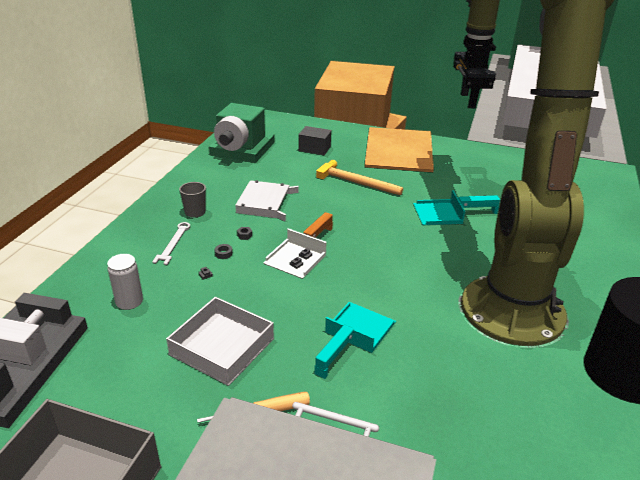

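The top view shows the shovel at (327,216) with its front facing left, and the tray at (175,196). The dock is at (429,136) with its mouth facing down, nut_c at (269,139), the collar at (310,139) and the hexnut at (350,146). I'll enlarge these areas.

```bash
cat > h.py <<'E'
import numpy as np, cv2
from scipy.spatial.transform import Rotation as R
from cell import env, imaging
def crop(src,dst,x0,y0,x1,y1,s):
    im=cv2.imread(src)[y0:y1,x0:x1]; im=cv2.resize(im,None,fx=s,fy=s,interpolation=cv2.INTER_CUBIC)
    for u in range(x0-x0%10+10,x1,10):
        L=5 if u%50 else 14; cv2.line(im,(int((u-x0+.5)*s),0),(int((u-x0+.5)*s),L),(0,255,255),1)
        if u%50==0: cv2.putText(im,str(u),(int((u-x0)*s)+3,24),0,.4,(0,255,255))
    for v in range(y0-y0%10+10,y1,10):
        L=5 if v%50 else 14; cv2.line(im,(0,int((v-y0+.5)*s)),(L,int((v-y0+.5)*s)),(0,255,255),1)
        if v%50==0: cv2.putText(im,str(v),(16,int((v-y0)*s)+4),0,.4,(0,255,255))
    cv2.imwrite(dst,im)
def snap(cam,name):
    cv2.imwrite(f"pics/{name}.png",cv2.cvtColor(imaging.read_camera(cam),cv2.COLOR_RGB2BGR))
def px(cam,u,v,z):
    c=imaging.get_calibration(cam);K=c["camera_matrix"]
    d=np.array([(u-K[0,2])/K[0,0],-(v-K[1,2])/K[1,1],-1])
    d=R.from_euler("xyz",c["attitude"],degrees=True).apply(d); p=c["position"]
    return p+d*(z-p[2])/d[2]
def proj(cam,P):
    c=imaging.get_calibration(cam);K=c["camera_matrix"]
    q=R.from_euler("xyz",c["attitude"],degrees=True).inv().apply(np.atleast_2d(P)-c["position"])
    return np.c_[K[0,0]*q[:,0]/-q[:,2]+K[0,2], K[1,1]*-q[:,1]/-q[:,2]+K[1,2]]
def go(x,y,z,yaw):
    "shift and turn from the present measured pose, in tool axes"
    o=env.get_obs(); r=R.from_euler("xyz",o["tool_rot"],degrees=True)
    s=r.inv().apply(np.array([x,y,z])-o["tool_pos"]); t=-(yaw-o["tool_rot"][2]); t=(t+90)%180-90
    print("shift",s.round(4),"turn rad",round(np.radians(t),3),"deg",round(t,1))
E
python3 - <<'E'
from h import *
crop("pics/top0.png","pics/c1.png",290,95,480,250,3.8) if 0 else crop("pics/top0.png","pics/c1.png",250,100,480,250,3.4)
crop("pics/top0.png","pics/c2.png",120,145,230,245,6)
E
```

```text
(no output)
```

View pics/c1.png

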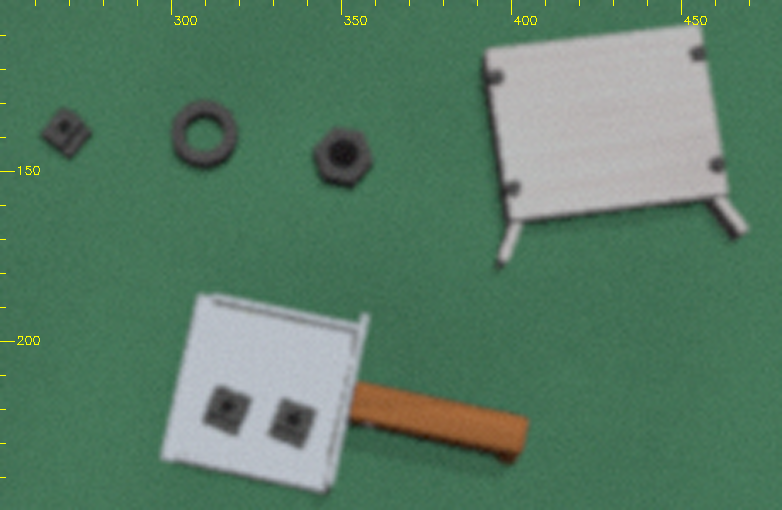

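View pics/c2.png

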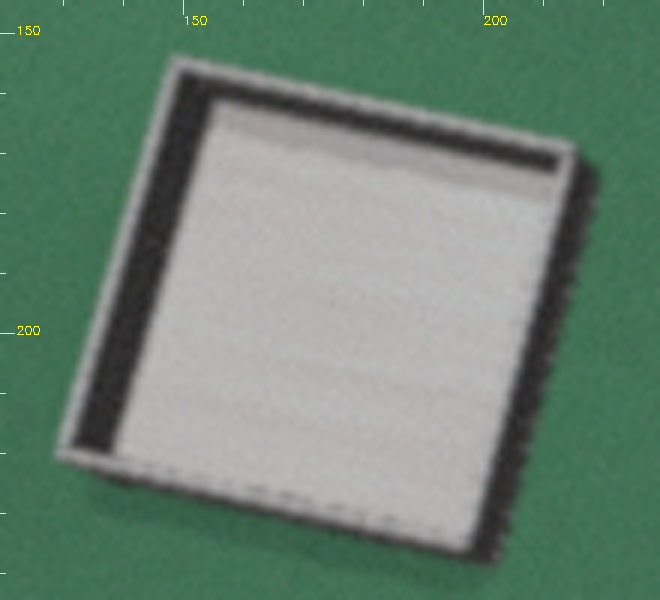

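The crops give nut_c as a diamond at about (269.4,138.8). They also give the shovel's front corners, the handle end, the four dock roof corners and the four tray rim corners. I'll fit the poses from these, and take a close look at the nut's neck direction.

```bash
cat > fit.py <<'E'
from h import *
from scipy.optimize import least_squares
def fit(cam_uv, pts, g):
    pts=np.array(pts,float); uv=np.array(cam_uv,float)
    def f(p):
        c,s=np.cos(p[2]),np.sin(p[2]); W=pts@np.array([[c,-s,0],[s,c,0],[0,0,1]]).T+[p[0],p[1],0]
        return (proj("top",W)-uv).ravel()
    r=least_squares(f,g); return np.r_[r.x[:2].round(4),np.degrees(r.x[2]).round(2)], r.fun.reshape(-1,2).round(1).tolist()
def full(c,x0,y0,s): c=np.array(c,float); return (c+.5)/s-.5+[x0,y0]
E
python3 - <<'E'
from fit import *
A=lambda c: full(c,250,100,3.4)
print("shovel",fit(A([(197,294),(162,459),(525,436)]),[(.055,-.055,.003),(.055,.055,.003),(-.165,0,.046)],[.45,0,1.4]))
print("dock",fit(A([(508,220),(727,192),(703,26),(486,49)]),[(0,.07,.025),(0,-.07,.025),(.115,-.07,.025),(.115,.07,.025)],[.55,-.2,0]))
print("tray",fit(full([(172,57),(575,145),(58,455),(470,551)],120,145,6),[(.075,.075,.045),(.075,-.075,.045),(-.075,.075,.045),(-.075,-.075,.045)],[.45,.3,0]))
print("nut",px("top",269.35,138.75,.012), "a",px("top",*A((227,409)),.015),"b/a",px("top",*A((293,422)),.015))
im=cv2.imread("pics/side0.png")[258:288,190:220];im2=cv2.imread("pics/top0.png")[124:154,254:284]
cv2.imwrite("pics/c3.png",cv2.resize(np.hstack([im2,im]),None,fx=12,fy=12,interpolation=cv2.INTER_CUBIC))
E
```

```text
shovel (array([ 5.114e-01, -9.900e-03,  7.800e+01]), [[0.2, 0.2], [-0.5, -0.1], [0.4, -0.1]])
dock (array([ 0.6294, -0.2366,  6.57  ]), [[0.5, -0.4], [0.2, 0.9], [-0.7, -0.3], [0.0, -0.2]])
tray (array([  0.5469,   0.3163, -12.44  ]), [[-0.0, -0.3], [0.5, -0.2], [-0.4, 0.5], [-0.1, -0.0]])
nut [0.68258464 0.11825357 0.012     ] a [0.4991225  0.01262324 0.015     ] b/a [ 0.49089991 -0.02918565  0.015     ]
```

View pics/c3.png

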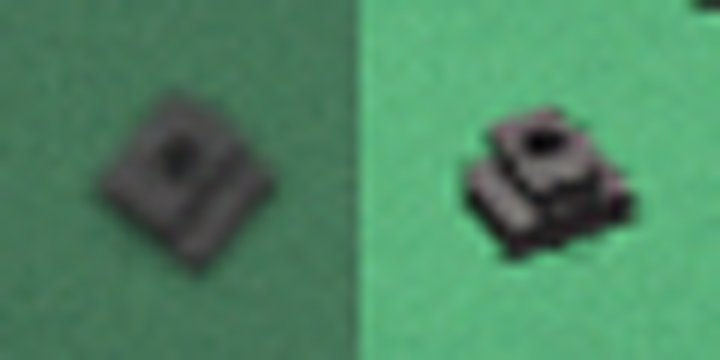

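The neck runs lower-left to upper-right in the top view, so nut x is about -43°. The hole on the neck top is at (268.5,136.2).

Run:
```python
from h import *
print(px("top",268.54,136.2,.016),px("top",269,138.9,.004),px("side",190+(543.5-360)/12-.5,258+142.5/12-.5,.016))
go(.682,.119,.10,46.5)
```

```text
[0.68699316 0.11969226 0.016     ] [0.68517852 0.11998161 0.004     ] [0.68852942 0.11805578 0.016     ]
shift [ 0.6846 -0.5458  0.1024] turn rad -0.489 deg -28.0
```

```bash
python3 -m crank '[{"x":0.05,"y":-0.04,"z":0,"turn":0},{"x":0.1,"y":-0.08,"z":0,"turn":0},{"x":0.146,"y":-0.116,"z":0,"turn":0},{"x":0.193,"y":-0.153,"z":0,"turn":0},{"x":0.24,"y":-0.19,"z":0,"turn":0},{"x":0.288,"y":-0.228,"z":0,"turn":-0.05},{"x":0.336,"y":-0.266,"z":0,"turn":-0.1},{"x":0.384,"y":-0.304,"z":0,"turn":-0.2},{"x":0.432,"y":-0.342,"z":0.02,"turn":-0.3},{"x":0.48,"y":-0.38,"z":0.04,"turn":-0.4},{"x":0.528,"y":-0.418,"z":0.06,"turn":-0.45},{"x":0.576,"y":-0.456,"z":0.08,"turn":-0.489}]' 0.055 20; python3 -c "
from h import *
go(.687,.119,.08,46.5)"
```

```text
time_s: 1.6
tool_pos: [0.6045, -0.0061, 0.124]
tool_rot: [180.0, 0.0, 46.6]
force: [0.7, -0.9, 0.7]
grip_width: 0.0553
grasp_force: 0.0
shift [ 0.1476 -0.0261  0.044 ] turn rad 0.001 deg 0.1
```

```bash
python3 -m crank '[{"x":0.05,"y":-0.009,"z":0.015,"turn":0},{"x":0.1,"y":-0.018,"z":0.03,"turn":0},{"x":0.135,"y":-0.024,"z":0.044,"turn":0},{"x":0.1476,"y":-0.0261,"z":0.05,"turn":0},{"x":0.1476,"y":-0.0261,"z":0.06,"turn":0},{"x":0.1476,"y":-0.0261,"z":0.08,"turn":0},{"x":0.1476,"y":-0.0261,"z":0.095,"turn":0},{"x":0.1476,"y":-0.0261,"z":0.1015,"turn":0},{"x":0.1476,"y":-0.0261,"z":0.1015,"turn":0}]' && python3 -m crank '[{"x":0,"y":0,"z":0,"turn":0},{"x":0,"y":0,"z":0,"turn":0},{"x":0,"y":0,"z":0,"turn":0},{"x":0,"y":0,"z":0,"turn":0},{"x":0,"y":0,"z":0,"turn":0}]' 0 25
```

```text
time_s: 2.72
tool_pos: [0.686, 0.1171, 0.0228]
tool_rot: [-180.0, 0.1, 46.5]
force: [-0.5, 0.8, -0.2]
grip_width: 0.0548
grasp_force: 0.0
time_s: 3.35
tool_pos: [0.6864, 0.1177, 0.0234]
tool_rot: [180.0, 0.0, 46.5]
force: [-0.2, 0.5, 0.1]
grip_width: 0.013
grasp_force: 0.0
```

Run:
```python
from h import *
snap("side","s1");snap("top","t1");print(env.get_obs()["grip_width"])
a=cv2.imread("pics/s1.png")[230:310,160:250];b=cv2.imread("pics/t1.png")[100:180,225:315]
cv2.imwrite("pics/c4.png",cv2.resize(np.hstack([a,b]),None,fx=4.4,fy=4.4,interpolation=cv2.INTER_CUBIC))
```

```text
0.005442709577763478
```

View pics/c4.png

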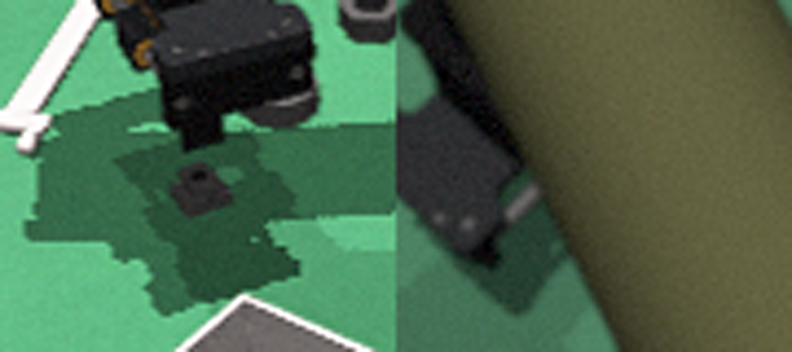

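```bash
python3 - <<'E'
from h import *
for z in(.004,.023,.04): print(z,proj("side",[.6864,.1177,z]),proj("top",[.6864,.1177,z]))
o=env.get_obs();print(o["qpos"],o["tool_pos"],o["tool_rot"])
print(proj("side",[.206,-.616,.184]),proj("top",[0,0,0]))
E
python3 -c "
import cv2
a=cv2.imread('pics/s1.png')[160:310,120:320];cv2.imwrite('pics/c5.png',cv2.resize(a,None,fx=4,fy=4,interpolation=cv2.INTER_CUBIC))"
```

```text
0.004 [[206.13305112 273.56550878]] [[270.03153121 138.37827648]]
0.023 [[205.42771859 267.07659244]] [[269.08053817 135.31942709]]
0.04 [[204.78713822 261.18338285]] [[268.20149352 132.49199823]]
[ 12.10467848  35.53158514 -33.69131421  85.51840203  20.79441636
  65.26540008 -68.89682025] [0.68643732 0.11769382 0.02337581] [1.79997851e+02 4.70148952e-03 4.65103266e+01]
[[466.24545608 113.41049302]] [[321.12715802 462.55924843]]
```

View pics/c5.png

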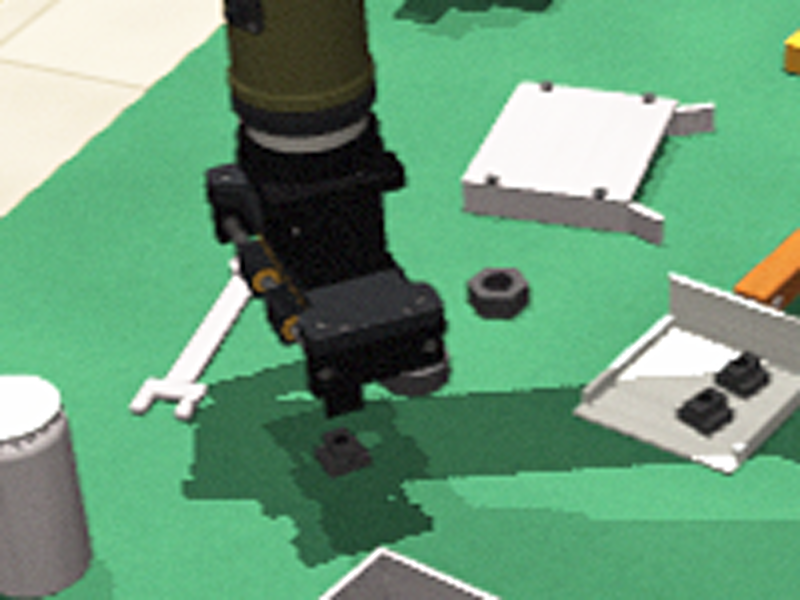

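The closed fingers' tip is at side pixel (206,263), about 10 rows above where the reading puts it, and the nut hasn't moved. I'll check the offset against the start picture, using the lowest dark pixel in each column.

Run:
```python
from h import *
a=cv2.imread("pics/side0.png").max(2)[60:125,455:500]<60
print("start lowest dark per col",[(455+c,60+int(np.where(a[:,c])[0].max())) for c in range(0,45,2) if a[:,c].any()])
b=np.array([.206,-.616,.183]);ty=np.array([.317,-.948,0]);tx=np.array([.948,.317,0])
for s in(-1,1):
  for k in (.0435,.0585): print(s,k,proj("side",[b+s*k*ty+.0095*tx,b+s*k*ty-.0095*tx]).round(0).tolist())
a=cv2.imread("pics/s1.png").max(2)[225:268,190:240]<60
print("now",[(190+c,225+int(np.where(a[:,c])[0].max())) for c in range(0,50,2) if a[:,c].any()])
print(px("side",206,263,.004))
```

```text
start lowest dark per col [(455, 69), (457, 69), (459, 70), (461, 94), (463, 95), (465, 95), (467, 106), (469, 107), (471, 108), (473, 108), (475, 108), (477, 99), (479, 91), (481, 88), (483, 87), (485, 87), (487, 87), (489, 87), (491, 88), (493, 82), (495, 78)]
-1 0.0435 [[466.0, 120.0], [473.0, 120.0]]
-1 0.0585 [[467.0, 122.0], [474.0, 122.0]]
1 0.0435 [[460.0, 108.0], [466.0, 108.0]]
1 0.0585 [[459.0, 106.0], [465.0, 106.0]]
now [(190, 244), (192, 245), (194, 241), (196, 248), (198, 258), (200, 259), (202, 264), (204, 267), (206, 267), (208, 262), (210, 262), (212, 255), (214, 254), (216, 256), (218, 257), (220, 258), (222, 258), (224, 258), (226, 258), (228, 257), (230, 255), (238, 236)]
[0.70550971 0.08105992 0.004     ]
```

Run:
```python
from h import *
def T(p,pts):
    c,s=np.cos(np.radians(p[2])),np.sin(np.radians(p[2]));return np.array([[p[0]+c*a-s*b,p[1]+s*a+c*b,z] for a,b,z in pts])
print("tray side",proj("side",T((.5469,.3163,-12.44),[(.075,.075,.045),(.075,-.075,.045),(-.075,.075,.045),(-.075,-.075,.045)])).round().tolist())
print("shovel back wall top, handle end",proj("side",T((.5114,-.0099,78),[(-.053,.055,.04),(-.053,-.055,.04),(-.165,0,.046)])).round().tolist())
b=np.array([.206,-.616,.183]);ty=np.array([.317,-.948,0])
for z in(.183,.203,.223,.243): b[2]=z; print(z,proj("side",[b-.05*ty,b+.05*ty]).round(1).tolist())
```

```text
tray side [[167.0, 339.0], [216.0, 296.0], [228.0, 369.0], [275.0, 322.0]]
shovel back wall top, handle end [[327.0, 242.0], [288.0, 229.0], [330.0, 213.0]]
0.183 [[469.8, 120.7], [462.8, 107.1]]
0.203 [[471.0, 114.1], [463.8, 100.6]]
0.223 [[472.2, 107.3], [464.9, 94.1]]
0.243 [[473.4, 100.5], [466.1, 87.5]]
```

```bash
python3 -m crank '[{"x":0,"y":0,"z":0,"turn":0}]'
```

```text
time_s: 3.58
tool_pos: [0.6864, 0.1177, 0.0234]
tool_rot: [180.0, 0.0, 46.5]
force: [-0.8, 0.0, 0.0]
grip_width: 0.0018
grasp_force: 0.0
```

Both cameras agree on the fixed objects, so the real fingertips must be about 30 mm higher than the reading says. I'll reopen and feel my way down.

```bash
python3 -m crank '[{"x":0,"y":0,"z":0,"turn":0},{"x":0,"y":0,"z":0,"turn":0},{"x":0,"y":0,"z":0,"turn":0},{"x":0,"y":0,"z":0,"turn":0},{"x":0,"y":0,"z":0.006,"turn":0},{"x":0,"y":0,"z":0.012,"turn":0},{"x":0,"y":0,"z":0.016,"turn":0},{"x":0,"y":0,"z":0.018,"turn":0}]' 0.055
python3 - <<'E'
from h import *
snap("side","s2")
a=cv2.imread("pics/s2.png").max(2)[215:290,170:240]<60
print("now",[(170+c,215+int(np.where(a[:,c])[0].max())) for c in range(0,70,2) if a[:,c].any()])
o=env.get_obs();t=o["tool_pos"];print(t,o["force"],o["grip_width"]);ty=np.array([.725,-.688,0])
for d in(.019,0,-.015): print(d,proj("side",[t-.03*ty-[0,0,d],t+.03*ty-[0,0,d]]).round(1).tolist())
E
```

```text
time_s: 4.58
tool_pos: [0.6861, 0.1176, 0.0048]
tool_rot: [-180.0, 0.0, 46.5]
force: [-0.6, 0.3, -0.0]
grip_width: 0.0546
grasp_force: 0.0
now [(174, 220), (176, 226), (178, 229), (180, 233), (182, 236), (184, 229), (186, 229), (188, 234), (190, 243), (192, 254), (194, 257), (196, 259), (198, 272), (200, 275), (202, 278), (204, 278), (206, 278), (208, 277), (210, 276), (212, 275), (214, 273), (216, 261), (218, 261), (220, 260), (222, 259), (224, 259), (226, 258), (228, 257), (230, 257), (238, 236)]
[0.68611121 0.11765054 0.00471652] [ 0.00651362  0.69397361 -0.589418  ] 0.0550829946742316
0.019 [[211.3, 287.0], [202.7, 272.7]]
0 [[210.6, 280.5], [202.0, 266.4]]
-0.015 [[210.1, 275.4], [201.4, 261.3]]
```

```bash
python3 -m crank '[{"x":0,"y":0,"z":0.005,"turn":0},{"x":0,"y":0,"z":0.009,"turn":0},{"x":0,"y":0,"z":0.011,"turn":0},{"x":0,"y":0,"z":0.012,"turn":0}]' && python3 -m crank '[{"x":0,"y":0,"z":0,"turn":0},{"x":0,"y":0,"z":0,"turn":0},{"x":0,"y":0,"z":0,"turn":0},{"x":0,"y":0,"z":0,"turn":0},{"x":0,"y":0,"z":0,"turn":0},{"x":0,"y":0,"z":0,"turn":0}]' 0.0 25
```

```text
time_s: 5.12
tool_pos: [0.6864, 0.1177, -0.0068]
tool_rot: [-180.0, 0.0, 46.5]
force: [0.4, -0.1, -0.1]
grip_width: 0.0551
grasp_force: 0.0
time_s: 5.88
tool_pos: [0.6865, 0.1178, -0.0065]
tool_rot: [180.0, -0.0, 46.5]
force: [1.0, 0.7, 1.1]
grip_width: 0.0228
grasp_force: 25.0
```

```bash
python3 -m crank '[{"x":0,"y":0,"z":-0.02,"turn":0},{"x":0,"y":0,"z":-0.05,"turn":0},{"x":0,"y":0,"z":-0.07,"turn":0},{"x":0,"y":0,"z":-0.075,"turn":0},{"x":0,"y":0,"z":-0.075,"turn":0}]'; python3 -c "
from h import *
go(.5378,-.0155,.04,-12)"
```

```text
time_s: 6.5
tool_pos: [0.6863, 0.1175, 0.0684]
tool_rot: [180.0, 0.0, 46.5]
force: [0.1, -0.9, -0.9]
grip_width: 0.023
grasp_force: 25.0
shift [-0.1987 -0.0162  0.0284] turn rad 1.021 deg 58.5
```

```bash
python3 -m crank '[{"x":-0.02,"y":-0.002,"z":0,"turn":0.1},{"x":-0.055,"y":-0.005,"z":0,"turn":0.25},{"x":-0.095,"y":-0.008,"z":0,"turn":0.42},{"x":-0.135,"y":-0.011,"z":0,"turn":0.6},{"x":-0.17,"y":-0.014,"z":0.01,"turn":0.78},{"x":-0.192,"y":-0.0157,"z":0.02,"turn":0.93},{"x":-0.1987,"y":-0.0162,"z":0.0284,"turn":1.021},{"x":-0.1987,"y":-0.0162,"z":0.0284,"turn":1.021},{"x":-0.1987,"y":-0.0162,"z":0.0284,"turn":1.021}]'
python3 - <<'E'
from h import *
snap("side","s3");go(.5378,-.0155,-.002,-12)
a=cv2.imread("pics/s3.png")[180:300,220:370];cv2.imwrite('pics/c6.png',cv2.resize(a,None,fx=4,fy=4,interpolation=cv2.INTER_CUBIC))
E
```

```text
time_s: 7.62
tool_pos: [0.5381, -0.0148, 0.0398]
tool_rot: [-180.0, 0.0, -11.9]
force: [0.9, 0.4, -0.4]
grip_width: 0.0226
grasp_force: 25.0
shift [-0.0003  0.001   0.0421] turn rad 0.002 deg 0.1
```

View pics/c6.png

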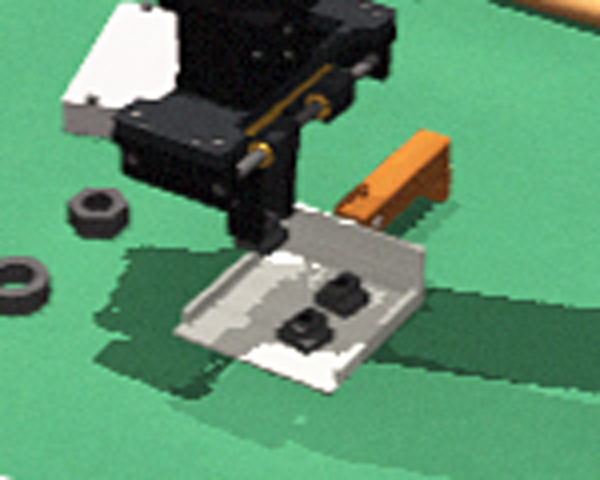

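The nut is held between the tips at crop (262,235), over the free right half. nut_a and nut_b are at (342,295) and (305,330), so I can lower it.

```bash
python3 -m crank '[{"x":0,"y":0.001,"z":0.012,"turn":0},{"x":0,"y":0.001,"z":0.028,"turn":0},{"x":0,"y":0.001,"z":0.037,"turn":0},{"x":0,"y":0.001,"z":0.041,"turn":0},{"x":0,"y":0.001,"z":0.0428,"turn":0},{"x":0,"y":0.001,"z":0.0428,"turn":0},{"x":0,"y":0.001,"z":0.0428,"turn":0}]'; python3 -m crank '[{"x":0,"y":0,"z":0,"turn":0},{"x":0,"y":0,"z":0,"turn":0},{"x":0,"y":0,"z":0,"turn":0},{"x":0,"y":0,"z":-0.015,"turn":0},{"x":0,"y":0,"z":-0.045,"turn":0},{"x":0,"y":0,"z":-0.085,"turn":0},{"x":0,"y":0,"z":-0.105,"turn":0},{"x":0,"y":0,"z":-0.105,"turn":0}]' 0.048
python3 - <<'E'
from h import *
# shovel grip: -95 mm
g=np.array([.5114,-.0099])-.095*np.array([.208,.978]);print(g);go(*g,.06,78)
E
```

```text
time_s: 8.55
tool_pos: [0.5381, -0.0163, -0.0024]
tool_rot: [180.0, -0.0, -12.0]
force: [0.6, -0.6, -1.4]
grip_width: 0.0224
grasp_force: 25.0
time_s: 9.55
tool_pos: [0.5395, -0.0163, 0.1049]
tool_rot: [-180.0, -0.3, -12.0]
force: [-0.2, 0.0, -0.1]
grip_width: 0.0481
grasp_force: 0.0
[ 0.49164 -0.10281]
shift [-0.0291  0.0946  0.0447] turn rad -1.571 deg -90.0
```

```bash
python3 -m crank '[{"x":-0.003,"y":0.01,"z":0,"turn":-0.17},{"x":-0.006,"y":0.02,"z":0,"turn":-0.34},{"x":-0.01,"y":0.032,"z":0,"turn":-0.52},{"x":-0.013,"y":0.044,"z":0,"turn":-0.7},{"x":-0.016,"y":0.055,"z":0,"turn":-0.88},{"x":-0.02,"y":0.066,"z":0,"turn":-1.06},{"x":-0.023,"y":0.078,"z":0,"turn":-1.24},{"x":-0.026,"y":0.088,"z":0.01,"turn":-1.42},{"x":-0.0291,"y":0.0946,"z":0.02,"turn":-1.571},{"x":-0.0291,"y":0.0946,"z":0.02,"turn":-1.571},{"x":-0.0291,"y":0.0946,"z":0.02,"turn":-1.571}]'
python3 - <<'E'
from h import *
snap("side","s4");snap("top","t4");go(.4916,-.1028,.003,78)
im=cv2.imread("pics/s4.png");sh=lambda x,y:(.5114+.208*x-.978*y,-.0099+.978*x+.208*y)
q=proj("side",[(*sh(a,b),.004) for a,b in((.053,-.05),(.053,.05),(-.048,.05),(-.048,-.05))])
m=np.zeros(im.shape[:2],np.uint8);cv2.fillPoly(m,[q.astype(int)],1)
d=((im.max(2)<75)&(m>0)).astype(np.uint8)
n,l,s,c=cv2.connectedComponentsWithStats(d)
for i in range(1,n):
    if s[i,4]>15:
        p=px("side",*c[i],.011)[:2]-[.5114,-.0099];print(s[i],"shovel xy",(p@[.208,.978]).round(4),(p@[-.978,.208]).round(4))
E
```

```text
time_s: 10.92
tool_pos: [0.4897, -0.1024, 0.0821]
tool_rot: [-180.0, -0.0, 77.9]
force: [-0.2, -0.5, -0.5]
grip_width: 0.048
grasp_force: 0.0
shift [-0.0001  0.0015  0.0795] turn rad -0.0 deg -0.0
[280 249  12   9  43] shovel xy 0.0051 -0.0265
[299 249  13  10  51] shovel xy -0.0186 0.0143
[290 258  13  10  55] shovel xy 0.0228 0.015
```

nut_c now lies at shovel (5,-27) mm. Next I'll grip the handle.

```bash
python3 -m crank '[{"x":0,"y":0.0015,"z":0.03,"turn":0},{"x":0,"y":0.0015,"z":0.055,"turn":0},{"x":0,"y":0.0015,"z":0.07,"turn":0},{"x":0,"y":0.0015,"z":0.077,"turn":0},{"x":0,"y":0.0015,"z":0.0795,"turn":0},{"x":0,"y":0.0015,"z":0.0795,"turn":0}]'; python3 -m crank '[{"x":0,"y":0,"z":0,"turn":0},{"x":0,"y":0,"z":0,"turn":0},{"x":0,"y":0,"z":0,"turn":0},{"x":0,"y":0,"z":0,"turn":0},{"x":0,"y":0,"z":0,"turn":0}]' 0.0 60;python3 - <<'E'
from h import *
snap("side","s5"); a=cv2.imread("pics/s5.png")[170:300,230:390];cv2.imwrite('pics/c7.png',cv2.resize(a,None,fx=4,fy=4,interpolation=cv2.INTER_CUBIC))
E
```

```text
time_s: 11.78
tool_pos: [0.4917, -0.1032, 0.0033]
tool_rot: [179.9, 0.0, 78.0]
force: [0.6, 0.4, 0.4]
grip_width: 0.0481
grasp_force: 0.0
time_s: 12.4
tool_pos: [0.4915, -0.1033, 0.0029]
tool_rot: [180.0, 0.0, 78.0]
force: [0.2, -0.0, 1.1]
grip_width: 0.0235
grasp_force: 60.0
```

View pics/c7.png

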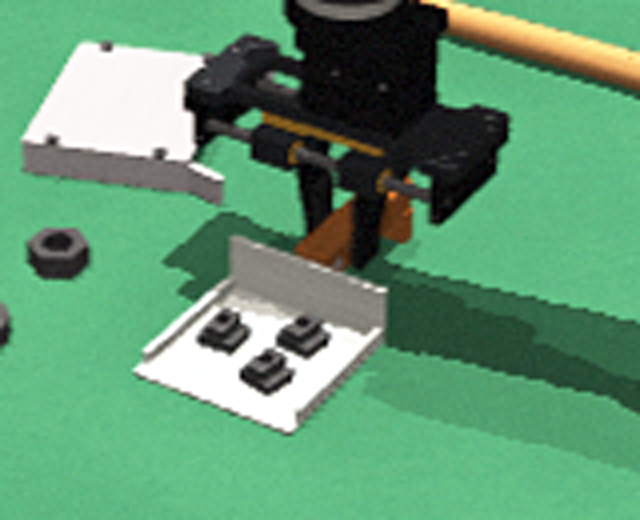

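All three nuts are on the blade and the handle is gripped square. I'll lift and carry level towards the tray.

```bash
python3 -m crank '[{"x":0,"y":0,"z":-0.003,"turn":0},{"x":0,"y":0,"z":-0.01,"turn":0},{"x":0,"y":0,"z":-0.02,"turn":0},{"x":0,"y":0,"z":-0.033,"turn":0},{"x":0,"y":0,"z":-0.047,"turn":0},{"x":0,"y":0,"z":-0.06,"turn":0},{"x":0,"y":0,"z":-0.07,"turn":0},{"x":0,"y":0,"z":-0.075,"turn":0},{"x":0,"y":0,"z":-0.075,"turn":0},{"x":0,"y":0,"z":-0.075,"turn":0}]'
python3 - <<'E'
from h import *
snap("side","s6");im=cv2.imread("pics/s6.png");o=env.get_obs();t=o["tool_pos"];y=np.radians(o["tool_rot"][2]);c,s=np.cos(y),np.sin(y)
W=lambda a,b,z:(t[0]+c*(a+.095)-s*b,t[1]+s*(a+.095)+c*b,t[2]-.0029+z)
hsv=cv2.cvtColor(im,cv2.COLOR_BGR2HSV);m=((hsv[...,1]<60)&(hsv[...,2]>120)).astype(np.uint8)
q=proj("side",[W(.055,-.055,.003),W(.055,.055,.003),W(-.053,.055,.04),W(-.053,-.055,.04)]);print("pred level corners FR FL BL BR",q.round(1).tolist())
x0,y0=q.min(0).astype(int)-15;x1,y1=q.max(0).astype(int)+15;M=np.zeros_like(m);M[y0:y1,x0:x1]=m[y0:y1,x0:x1]
n,l,st,ce=cv2.connectedComponentsWithStats(M);i=1+st[1:,4].argmax();cn,_=cv2.findContours((l==i).astype(np.uint8),0,2);P=cn[0][:,0]
for f in((1,0),(-1,0),(0,1),(0,-1)): print(f,P[(P@f).argmax()])
print(o["wrist_torque"],o["force"]);go(.5002,.1044,.07,77.6)
E
```

```text
time_s: 13.7
tool_pos: [0.4907, -0.103, 0.0772]
tool_rot: [-179.9, -0.0, 78.0]
force: [0.2, 0.5, -4.3]
grip_width: 0.0238
grasp_force: 60.0
pred level corners FR FL BL BR [[263.3, 237.5], [303.7, 252.2], [327.9, 216.5], [288.4, 203.4]]
(1, 0) [327 219]
(-1, 0) [248 188]
(0, 1) [302 252]
(0, -1) [248 188]
[-0.18492827 -0.07574325  0.02143467] [-0.04918122  0.44049054 -4.9043979 ]
shift [ 0.2049 -0.0336  0.0072] turn rad 0.007 deg 0.4
```

The shovel hangs level: the front-left corner is at (302,252), predicted at (304,252).

```bash
python3 -m crank '[{"x":0.006,"y":-0.001,"z":0,"turn":0},{"x":0.018,"y":-0.003,"z":0,"turn":0},{"x":0.036,"y":-0.006,"z":0,"turn":0},{"x":0.06,"y":-0.01,"z":0,"turn":0},{"x":0.087,"y":-0.014,"z":0,"turn":0},{"x":0.116,"y":-0.019,"z":0,"turn":0.002},{"x":0.144,"y":-0.0236,"z":0,"turn":0.004},{"x":0.169,"y":-0.0277,"z":0,"turn":0.007},{"x":0.188,"y":-0.031,"z":0,"turn":0.007},{"x":0.2,"y":-0.033,"z":0,"turn":0.007},{"x":0.205,"y":-0.0336,"z":0,"turn":0.007},{"x":0.205,"y":-0.0336,"z":0,"turn":0.007}]'
python3 - <<'E'
from h import *
snap("top","t7");snap("side","s7");go(.5002,.1044,.048,77.6)
a=cv2.imread("pics/s7.png")[230:370,170:330];b=cv2.imread("pics/t7.png")[150:250,130:290]
f=lambda a,s:cv2.resize(a,None,fx=s,fy=s,interpolation=cv2.INTER_CUBIC)
o=np.zeros((600,800,3),np.uint8);A=f(a,2.5);B=f(b,2.5);o[:350,:400]=A;o[:250,400:]=B;
c=cv2.imread("pics/s7.png")[265:325,215:295];C=f(c,4);o[350:590,:320]=C;cv2.imwrite("pics/c8.png",o)
o=env.get_obs();t=o["tool_pos"];y=np.radians(o["tool_rot"][2]);c,s=np.cos(y),np.sin(y)
W=lambda a,b,z:(t[0]+c*(a+.095)-s*b,t[1]+s*(a+.095)+c*b,t[2]-.0029+z)
for n in("side","top"): print(n,proj(n,[W(.055,-.055,.003),W(.055,.055,.003)]).round(1).tolist())
E
```

```text
time_s: 15.25
tool_pos: [0.5007, 0.1043, 0.0776]
tool_rot: [-180.0, 0.0, 77.6]
force: [-0.7, 0.1, -4.1]
grip_width: 0.0234
grasp_force: 60.0
shift [ 0.0008 -0.0007  0.0296] turn rad -0.001 deg -0.0
side [[219.7, 289.3], [263.4, 308.2]]
top [[206.7, 171.9], [193.0, 223.2]]
```

View pics/c8.png

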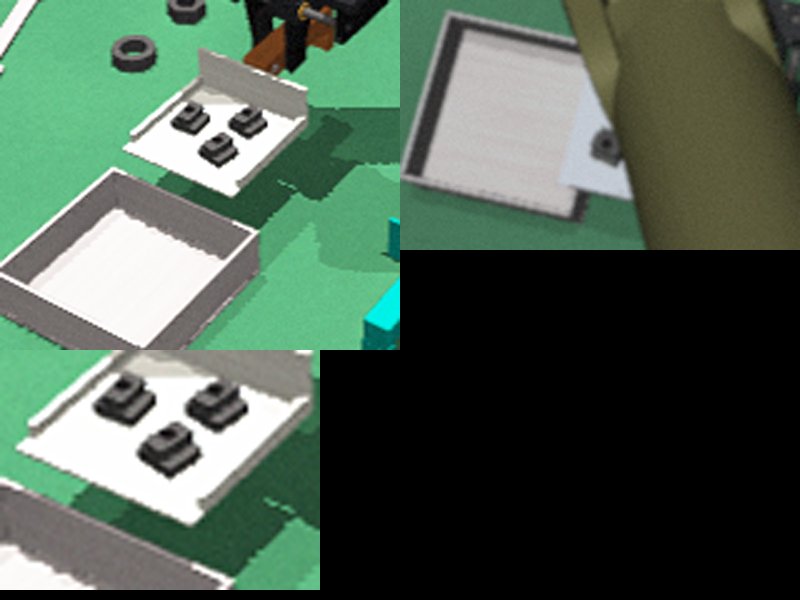

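The blade is level over the near rim. The front corners are at side (219,289) and (263,308), which matches the prediction to a pixel. That was my tenth picture, so it's numbers only from here. I'll lower onto the rim.

```bash
python3 -m crank '[{"x":0.0008,"y":-0.0007,"z":0.006,"turn":0},{"x":0.0008,"y":-0.0007,"z":0.014,"turn":0},{"x":0.0008,"y":-0.0007,"z":0.022,"turn":0},{"x":0.0008,"y":-0.0007,"z":0.027,"turn":0},{"x":0.0008,"y":-0.0007,"z":0.029,"turn":0},{"x":0.0008,"y":-0.0007,"z":0.0305,"turn":0},{"x":0.0008,"y":-0.0007,"z":0.0305,"turn":0}]'; python3 -c "
from h import *
o=env.get_obs();print(o['force'],o['wrist_torque'])"
```

```text
time_s: 16.23
tool_pos: [0.5006, 0.1054, 0.0476]
tool_rot: [180.0, -0.0, 77.6]
force: [-1.3, -1.2, -2.3]
grip_width: 0.0236
grasp_force: 60.0
[-1.25748784 -1.17678941 -2.2602365 ] [-0.03424434  0.13433035  0.10049594]
```

```bash
python3 -m crank '[{"x":0,"y":0,"z":0,"turn":0},{"x":0,"y":0,"z":0,"turn":0},{"x":0.0015,"y":0,"z":-0.005,"turn":0},{"x":0.004,"y":0,"z":-0.0125,"turn":0},{"x":0.006,"y":0,"z":-0.019,"turn":0},{"x":0.0081,"y":0,"z":-0.0248,"turn":0},{"x":0.0081,"y":0,"z":-0.0248,"turn":0}]' - 8
cat > ang.py <<'E'
from h import *
import sys
from scipy.optimize import least_squares
# compare picture with predicted corners for pitch th, given tool pose and grip pivot; bright blob extremes in the side view
snap("side",sys.argv[1]);im=cv2.imread(f"pics/{sys.argv[1]}.png");o=env.get_obs();t=o["tool_pos"];y=np.radians(o["tool_rot"][2]);c,s=np.cos(y),np.sin(y)
def W(a,b,z,th):
    a,z=a+.095,z-.034; k,l=np.cos(th),np.sin(th); a,z=a*k+z*l,-a*l+z*k
    return (t[0]+c*a-s*b,t[1]+s*a+c*b,t[2]+.0311+z)
g=cv2.cvtColor(im,cv2.COLOR_BGR2HSV);m=(g[...,1]<70)&(g[...,2]>110)
best=[]
for th in np.radians(np.arange(0,46,1)):
    M=np.zeros(m.shape,np.uint8)
    cv2.fillPoly(M,[proj("side",[W(.055,-.055,.003,th),W(.055,.055,.003,th),W(-.051,.055,.003,th),W(-.051,-.055,.003,th)]).round().astype(int)],1)
    cv2.fillPoly(M,[proj("side",[W(-.051,.055,.003,th),W(-.051,-.055,.003,th),W(-.051,-.055,.04,th),W(-.051,.055,.04,th)]).round().astype(int)],1)
    D=cv2.dilate(M,np.ones((7,7)))-M; tray=np.zeros_like(M); cv2.fillPoly(tray,[cv2.convexHull(proj("side",[(.5469+.977*a*.08+.2153*b*.08,.3163-.2153*a*.08+.9765*b*.08,z) for a in(-1,1) for b in(-1,1) for z in(0,.05)]).astype(np.int32))],1)
    v=tray==0; best.append((m[(M>0)&v].mean()-m[(D>0)&v].mean(),np.degrees(th)))
print("pitch fit",[(round(a,3),round(b)) for a,b in sorted(best)[-4:]])
th=np.radians(sorted(best)[-1][1]);print("edge",np.round(W(.055,0,0,th),4),"force",o["force"].round(1),"grip",o["grasp_force"])
# dark blobs on the blade
M=np.zeros(m.shape,np.uint8);cv2.fillPoly(M,[proj("side",[W(.053,-.05,.004,th),W(.053,.05,.004,th),W(-.046,.05,.004,th),W(-.046,-.05,.004,th)]).round().astype(int)],1)
n,l,st,ce=cv2.connectedComponentsWithStats(((im.max(2)<75)&(M>0)).astype(np.uint8));print("dark blobs on blade",[st[i,4] for i in range(1,n) if st[i,4]>12])
T=np.zeros_like(M);cv2.fillPoly(T,[proj("side",[(.5469+.977*a*.069+.2153*b*.069,.3163-.2153*a*.069+.9765*b*.069,.006) for a,b in((-1,-1),(-1,1),(1,1),(1,-1))]).astype(int)],1)
n,l,st,ce=cv2.connectedComponentsWithStats(((im.max(2)<60)&(T>0)).astype(np.uint8));print("dark blobs in tray",[(ce[i].round().tolist(),int(st[i,4])) for i in range(1,n) if st[i,4]>12])
E
python3 ang.py s8
```

```text
time_s: 17.1
tool_pos: [0.5024, 0.1139, 0.0727]
tool_rot: [179.9, -0.0, 77.7]
force: [-0.3, 0.8, -2.5]
grip_width: 0.0242
grasp_force: 8.0
pitch fit [(np.float64(0.651), 8), (np.float64(0.683), 5), (np.float64(0.699), 3), (np.float64(0.717), 4)]
edge [0.5338 0.2576 0.0591] force [ 0.2  1.1 -2. ] grip 7.9997422220912995
dark blobs on blade [np.int32(50), np.int32(52), np.int32(52)]
dark blobs in tray []
```

The force says the rim carries about 2 N, but the picture fit gives a smaller pitch. I'll refit with the handle's slip in the pads as a free parameter.

```bash
cat > ang2.py <<'E'
from h import *
import sys
im=cv2.imread(f"pics/{sys.argv[1]}.png");o=env.get_obs();t=o["tool_pos"];y=np.radians(o["tool_rot"][2]);c,s=np.cos(y),np.sin(y)
def W(a,b,z,th,dz):
    a,z=a+.095,z-.034; k,l=np.cos(th),np.sin(th); a,z=a*k+z*l,-a*l+z*k
    return (t[0]+c*a-s*b,t[1]+s*a+c*b,t[2]+.0311+z+dz)
g=cv2.cvtColor(im,cv2.COLOR_BGR2HSV);m=((g[...,1]<70)&(g[...,2]>90))
S=4;mm=cv2.resize(m.astype(np.uint8),None,fx=1,fy=1).astype(bool)
tray=np.zeros(m.shape,np.uint8); cv2.fillPoly(tray,[cv2.convexHull(proj("side",[(.5469+.977*a*.08+.2153*b*.08,.3163-.2153*a*.08+.9765*b*.08,z) for a in(-1,1) for b in(-1,1) for z in(0,.05)]).astype(np.int32))],1)
v=tray==0;R=[]
for dz in np.arange(-.02,.0101,.002):
  for th in np.radians(np.arange(0,47,1)):
    M=np.zeros(m.shape,np.uint8)
    for q in([(.055,-.055,.003),(.055,.055,.003),(-.051,.055,.003),(-.051,-.055,.003)],[(-.051,.055,.003),(-.051,-.055,.003),(-.051,-.055,.04),(-.051,.055,.04)],[(.045,.055,.003),(.045,.055,.012),(-.051,.055,.012),(-.051,.055,.003)]):
        cv2.fillPoly(M,[proj("side",[W(*p,th,dz) for p in q]).round().astype(int)],1)
    D=cv2.dilate(M,np.ones((9,9)))-M
    R.append((m[(M>0)&v].mean()-m[(D>0)&v].mean(),round(np.degrees(th)),round(dz,3)))
for r in sorted(R)[-5:]: print(np.round(r,3), "edge z",np.round(W(.055,0,0,np.radians(r[1]),r[2])[2],4))
E
python3 ang2.py s8; python3 ang2.py s7|head -0
python3 - <<'E'
from h import *
o=env.get_obs();print(o["tool_pos"],o["force"],o["wrist_torque"],o["grip_width"])
E
```

```text
[7.59e-01 1.00e+01 4.00e-03] edge z 0.0479
[ 0.762  4.    -0.   ] edge z 0.0591
[7.62e-01 5.00e+00 2.00e-03] edge z 0.0585
[7.65e-01 1.00e+01 6.00e-03] edge z 0.0499
[ 7.69e-01  3.00e+00 -2.00e-03] edge z 0.0596
[0.50231578 0.11373762 0.07235222] [ 0.19921696  1.11937259 -2.00272857] [ 0.20086497 -0.11448425  0.01231051] 0.023972780235372596Traceback (most recent call last):
  File "ang2.py", line 15, in <module>
    cv2.fillPoly(M,[proj("side",[W(*p,th,dz) for p in q]).round().astype(int)],1)
                    ~~~~^^^^^^^^^^^^^^^^^^^^^^^^^^^^^^^^^
  File "h.py", line 21, in proj
    c=imaging.get_calibration(cam);K=c["camera_matrix"]
ValueError: time passes only in moves, steps and waits
```

The fit is ambiguous: 10° with the edge at 48 mm scores about as well. The rim carries the load, so the shovel is pivoting. I'll keep tipping.

```bash
python3 -m crank '[{"x":0.006,"y":0,"z":-0.012,"turn":0},{"x":0.0123,"y":0,"z":-0.0231,"turn":0},{"x":0.02,"y":0,"z":-0.0337,"turn":0},{"x":0.0285,"y":0,"z":-0.0436,"turn":0},{"x":0.0285,"y":0,"z":-0.0436,"turn":0}]'; python3 ang.py s9; python3 ang2.py s9
```

```text
time_s: 17.77
tool_pos: [0.509, 0.1427, 0.1168]
tool_rot: [179.9, -0.1, 77.7]
force: [0.5, 1.0, -3.1]
grip_width: 0.0238
grasp_force: 8.0
pitch fit [(np.float64(0.628), 25), (np.float64(0.632), 23), (np.float64(0.636), 24), (np.float64(0.637), 26)]
edge [0.5343 0.2591 0.051 ] force [ 0.7  0.5 -3.7] grip 8.000401373865316
dark blobs on blade [np.int32(40), np.int32(13), np.int32(24), np.int32(13), np.int32(13), np.int32(26), np.int32(16)]
dark blobs in tray []
[7.96e-01 2.50e+01 2.00e-03] edge z 0.0551
[8.05e-01 2.80e+01 4.00e-03] edge z 0.0508
[8.06e-01 2.40e+01 2.00e-03] edge z 0.0572
[8.07e-01 2.80e+01 2.00e-03] edge z 0.0488
[8.2e-01 2.6e+01 4.0e-03] edge z 0.055
```

```bash
python3 -m crank '[{"x":0.007,"y":0,"z":-0.007,"turn":0},{"x":0.0153,"y":0,"z":-0.0143,"turn":0},{"x":0.0153,"y":0,"z":-0.0143,"turn":0},{"x":0.0153,"y":0,"z":-0.0143,"turn":0}]'; python3 ang.py s10; python3 ang2.py s10
```

```text
time_s: 18.32
tool_pos: [0.5113, 0.1559, 0.1298]
tool_rot: [-180.0, 0.0, 77.6]
force: [0.6, 0.8, -3.3]
grip_width: 0.0237
grasp_force: 8.0
pitch fit [(np.float64(0.721), 29), (np.float64(0.733), 30), (np.float64(0.736), 31), (np.float64(0.751), 27)]
edge [0.5365 0.2712 0.0623] force [ 0.6 -1.1 -2.6] grip 7.999932500242721
dark blobs on blade []
dark blobs in tray [([242.0, 334.0], 18), ([225.0, 339.0], 96)]
[8.64e-01 3.30e+01 4.00e-03] edge z 0.0545
[8.67e-01 3.50e+01 4.00e-03] edge z 0.0509
[8.71e-01 3.10e+01 4.00e-03] edge z 0.0583
[8.77e-01 3.50e+01 6.00e-03] edge z 0.0529
[8.98e-01 3.20e+01 4.00e-03] edge z 0.0564
```

```bash
python3 -m crank '[{"x":0,"y":0,"z":0,"turn":0},{"x":0,"y":0,"z":0,"turn":0}]'
python3 - <<'E'
from h import *
snap("side","s11");im=cv2.imread("pics/s11.png").max(2)
for name,(x0,x1,y0,y1) in {"tray+blade":(165,300,240,385)}.items():
    for th in(60,80):
        n,l,s,c=cv2.connectedComponentsWithStats((im[y0:y1,x0:x1]<th).astype(np.uint8))
        print(th,[((c[i]+[x0,y0]).round().tolist(),s[i,2:].tolist()) for i in range(1,n) if s[i,4]>9])
print(env.get_obs()["force"])
E
```

```text
time_s: 18.62
tool_pos: [0.5113, 0.1558, 0.1297]
tool_rot: [-180.0, 0.0, 77.6]
force: [-0.3, 0.0, -2.2]
grip_width: 0.0239
grasp_force: 8.0
60 [([257.0, 242.0], [4, 6, 14]), ([273.0, 245.0], [9, 12, 82]), ([223.0, 248.0], [10, 5, 37]), ([223.0, 255.0], [17, 8, 71]), ([242.0, 334.0], [9, 6, 18]), ([225.0, 339.0], [39, 14, 98])]
80 [([258.0, 242.0], [5, 6, 15]), ([273.0, 245.0], [13, 13, 102]), ([223.0, 248.0], [11, 6, 46]), ([223.0, 255.0], [18, 8, 82]), ([264.0, 258.0], [5, 4, 11]), ([281.0, 311.0], [36, 25, 362]), ([240.0, 330.0], [5, 4, 14]), ([229.0, 338.0], [40, 16, 148])]
[ 0.29666786  0.46467274 -2.45314327]
```

The blade is empty, and the dark cluster in the tray, about 40x16 px at (229,338), is the size of three nuts side by side. I'll reverse the arc on the rim to level the shovel, then tighten the grip.

```bash
python3 -m crank '[{"x":-0.007,"y":0,"z":0.007,"turn":0},{"x":-0.0153,"y":0,"z":0.0143,"turn":0},{"x":-0.0238,"y":0,"z":0.0242,"turn":0},{"x":-0.0315,"y":0,"z":0.0348,"turn":0},{"x":-0.0378,"y":0,"z":0.046,"turn":0},{"x":-0.0438,"y":0,"z":0.0579,"turn":0},{"x":-0.048,"y":0,"z":0.069,"turn":0},{"x":-0.0519,"y":0,"z":0.0827,"turn":0},{"x":-0.0519,"y":0,"z":0.0827,"turn":0}]'; python3 ang.py s12;python3 -m crank '[{"x":0,"y":0,"z":0,"turn":0},{"x":0,"y":0,"z":0,"turn":0},{"x":0,"y":0,"z":-0.005,"turn":0},{"x":0,"y":0,"z":-0.015,"turn":0},{"x":0,"y":0,"z":-0.03,"turn":0},{"x":-0.01,"y":0,"z":-0.035,"turn":0},{"x":-0.03,"y":0,"z":-0.035,"turn":0},{"x":-0.05,"y":0,"z":-0.035,"turn":0}]' - 60;  python3 ang.py s13; python3 ang2.py s13
```

```text
time_s: 19.8
tool_pos: [0.4991, 0.1048, 0.0457]
tool_rot: [-179.9, 0.1, 77.6]
force: [0.2, 0.3, -2.3]
grip_width: 0.024
grasp_force: 8.0
pitch fit [(np.float64(0.619), 3), (np.float64(0.67), 2), (np.float64(0.686), 1), (np.float64(0.726), 0)]
edge [0.5318 0.2517 0.0436] force [ 0.1  0.4 -3.7] grip 7.998522520065308
dark blobs on blade []
dark blobs in tray [([242.0, 334.0], 18), ([225.0, 339.0], 96)]
time_s: 20.85
tool_pos: [0.4893, 0.0552, 0.0826]
tool_rot: [180.0, 0.0, 77.6]
force: [0.1, -0.3, -3.0]
grip_width: 0.0235
grasp_force: 60.0
pitch fit [(np.float64(0.697), 3), (np.float64(0.723), 0), (np.float64(0.724), 1), (np.float64(0.728), 2)]
edge [0.521  0.1967 0.0741] force [-0.4 -4.  -3.4] grip 59.99767363071442
dark blobs on blade []
dark blobs in tray [([242.0, 334.0], 17), ([225.0, 339.0], 95)]
[0.771 4.    0.006] edge z 0.075
[7.72e-01 3.00e+00 2.00e-03] edge z 0.0735
[ 0.777  0.    -0.   ] edge z 0.0793
[0.778 2.    0.002] edge z 0.0761
[ 0.778  0.    -0.002] edge z 0.0773
```

The shovel is nearly level. Next I'll carry it to a spot 50 mm in front of the dock mouth, in line with it.

```bash
python3 -c "
from h import *
go(.4307,-.2595,.04,6.57)"
```

```text
shift [-0.3161  0.0112  0.0433] turn rad 1.237 deg 70.9
```

```bash
python3 -m crank '[{"x":-0.015,"y":0.0,"z":0,"turn":0.04},{"x":-0.04,"y":0.001,"z":0,"turn":0.15},{"x":-0.072,"y":0.002,"z":0,"turn":0.29},{"x":-0.106,"y":0.003,"z":0,"turn":0.43},{"x":-0.14,"y":0.005,"z":0,"turn":0.57},{"x":-0.174,"y":0.006,"z":0,"turn":0.71},{"x":-0.208,"y":0.007,"z":0,"turn":0.85},{"x":-0.242,"y":0.008,"z":0,"turn":0.99},{"x":-0.275,"y":0.009,"z":0.01,"turn":1.1},{"x":-0.3,"y":0.01,"z":0.025,"turn":1.19},{"x":-0.3161,"y":0.0112,"z":0.0433,"turn":1.237},{"x":-0.3161,"y":0.0112,"z":0.0433,"turn":1.237}]'; python3 -c "
from h import *
go(.4307,-.2595,.0045,6.57)"
```

```text
time_s: 22.4
tool_pos: [0.431, -0.2546, 0.0371]
tool_rot: [-179.8, 0.2, 6.7]
force: [-0.7, 0.8, -3.7]
grip_width: 0.0231
grasp_force: 60.0
shift [-0.0007  0.0049  0.0326] turn rad 0.002 deg 0.1
```

```bash
python3 -m crank '[{"x":0,"y":0.0049,"z":0.01,"turn":0},{"x":0,"y":0.0049,"z":0.022,"turn":0},{"x":0,"y":0.0049,"z":0.029,"turn":0},{"x":0,"y":0.0049,"z":0.034,"turn":0},{"x":0,"y":0.0049,"z":0.034,"turn":0}]' - 10; python3 -m crank '[{"x":0,"y":0,"z":0,"turn":0},{"x":0,"y":0,"z":0,"turn":0},{"x":0,"y":0,"z":0,"turn":0}]' 0.04;  python3 - <<'E'
from h import *
snap("top","t14");snap("side","s14");im=cv2.imread("pics/t14.png")
o=env.get_obs();t=o["tool_pos"];y=np.radians(o["tool_rot"][2]);c,s=np.cos(y),np.sin(y)
W=lambda a,b,z:(t[0]+c*(a+.095)-s*b,t[1]+s*(a+.095)+c*b,z)
for n in("top","side"):
    im=cv2.imread(f"pics/{n[0]}14.png");g=cv2.cvtColor(im,cv2.COLOR_BGR2HSV);m=((g[...,1]<70)&(g[...,2]>110)).astype(np.uint8)
    q=proj(n,[W(.055,.055,.003),W(.055,-.055,.003),W(-.051,-.055,.003),W(-.051,.055,.003),W(-.053,.055,.04),W(-.053,-.055,.04)]);print(n,"pred FL FR BR BL BLtop BRtop",q.round(1).tolist())
    cn,_=cv2.findContours(m,0,2)
    k=[x for x in cn if cv2.pointPolygonTest(x,(float(q[:4,0].mean()),float(q[:4,1].mean())),False)>=0]
    for x in k: print(cv2.contourArea(x),cv2.approxPolyDP(x,2.5,True)[:,0].tolist())
E
```

```text
time_s: 23.02
tool_pos: [0.4337, -0.2593, 0.005]
tool_rot: [180.0, -0.0, 6.8]
force: [-0.3, 0.1, -3.3]
grip_width: 0.0238
grasp_force: 10.0
time_s: 23.4
tool_pos: [0.4335, -0.2597, 0.0052]
tool_rot: [180.0, -0.0, 6.7]
force: [-0.7, 0.3, 0.2]
grip_width: 0.0385
grasp_force: 0.0
top pred FL FR BR BL BLtop BRtop [[407.8, 187.0], [457.4, 181.4], [464.9, 228.6], [414.6, 234.3], [417.8, 232.3], [470.0, 226.4]]
2019.5 [[457, 181], [407, 187], [415, 228], [424, 231], [435, 226], [440, 219], [457, 218], [464, 213]]
side pred FL FR BR BL BLtop BRtop [[295.8, 216.7], [304.8, 196.4], [341.7, 200.9], [334.7, 221.8], [335.9, 210.0], [343.0, 189.5]]
890.0 [[303, 197], [295, 217], [335, 221], [338, 198], [311, 194]]
```

The shovel is flat, and its corners match the prediction to under 1 px. I'll regrip and slide it in.

```bash
python3 -m crank '[{"x":0,"y":0,"z":0.002,"turn":0},{"x":0,"y":0,"z":0.002,"turn":0},{"x":0,"y":0,"z":0.002,"turn":0},{"x":0,"y":0,"z":0.002,"turn":0}]' 0.0 30; python3 -m crank '[{"x":0.01,"y":0,"z":0,"turn":0.002},{"x":0.025,"y":0,"z":0,"turn":0.002},{"x":0.04,"y":0,"z":0,"turn":0.002},{"x":0.055,"y":0,"z":0,"turn":0.002},{"x":0.07,"y":0,"z":0,"turn":0.002},{"x":0.085,"y":0,"z":0,"turn":0.002},{"x":0.1,"y":0,"z":0,"turn":0.002},{"x":0.115,"y":0,"z":0,"turn":0.002},{"x":0.128,"y":0,"z":0,"turn":0.002},{"x":0.138,"y":0,"z":0,"turn":0.002},{"x":0.144,"y":0,"z":0,"turn":0.002},{"x":0.144,"y":0,"z":0,"turn":0.002}]'; python3 -c "
from h import *
go(.6294-.044*.9934,-.2366-.044*.1144,.003,6.57)"
```

```text
time_s: 24.0
tool_pos: [0.4332, -0.2594, 0.0028]
tool_rot: [-180.0, 0.0, 6.8]
force: [-0.1, -0.3, -1.2]
grip_width: 0.0238
grasp_force: 30.0
time_s: 25.5
tool_pos: [0.5766, -0.2424, 0.0028]
tool_rot: [-180.0, -0.0, 6.7]
force: [0.1, -0.8, -1.3]
grip_width: 0.0237
grasp_force: 30.0
shift [ 0.0091  0.0003 -0.0002] turn rad 0.001 deg 0.1
```

```bash
python3 -m crank '[{"x":0.003,"y":0,"z":0,"turn":0},{"x":0.005,"y":0,"z":0,"turn":0},{"x":0.007,"y":0,"z":0,"turn":0},{"x":0.008,"y":0,"z":0,"turn":0},{"x":0.009,"y":0,"z":0,"turn":0},{"x":0.01,"y":0,"z":0,"turn":0}]'; python3 -m crank '[{"x":0.001,"y":0,"z":0,"turn":0},{"x":0.002,"y":0,"z":0,"turn":0}]'
```

```text
time_s: 26.25
tool_pos: [0.5845, -0.2418, 0.0028]
tool_rot: [-180.0, 0.2, 6.6]
force: [-7.1, -0.2, 1.9]
grip_width: 0.0239
grasp_force: 30.0
time_s: 26.5
tool_pos: [0.5846, -0.2419, 0.0028]
tool_rot: [-180.0, 0.4, 6.6]
force: [-11.7, 0.4, 6.0]
grip_width: 0.0235
grasp_force: 30.1
```

It has reached contact within 1 mm of the expected home position, at 12 N. I'll ease off, release and check.

```bash
python3 -m crank '[{"x":-0.002,"y":0,"z":0,"turn":0},{"x":-0.002,"y":0,"z":0,"turn":0}]' - 8; python3 -m crank '[{"x":-0.001,"y":0,"z":0,"turn":0},{"x":-0.001,"y":0,"z":0,"turn":0},{"x":-0.001,"y":0,"z":0,"turn":0}]' 0.048; python3 -m crank '[{"x":0,"y":0,"z":-0.01,"turn":0},{"x":0,"y":0,"z":-0.04,"turn":0},{"x":0,"y":0,"z":-0.09,"turn":0},{"x":-0.04,"y":0,"z":-0.14,"turn":0},{"x":-0.08,"y":0,"z":-0.17,"turn":0},{"x":-0.11,"y":0.06,"z":-0.18,"turn":0},{"x":-0.11,"y":0.12,"z":-0.18,"turn":0},{"x":-0.11,"y":0.17,"z":-0.18,"turn":0},{"x":-0.11,"y":0.2,"z":-0.18,"turn":0},{"x":-0.11,"y":0.2,"z":-0.18,"turn":0}]'
python3 - <<'E'
from h import *
snap("top","t15");snap("side","s15")
D=lambda a,b,z:(.6294+.9934*a-.1144*b,-.2366+.1144*a+.9934*b,z)
t=cv2.imread("pics/t15.png");s=cv2.imread("pics/s15.png")
q=proj("top",[D(-.004,.055,.04),D(-.004,-.055,.04),D(-.114,0,.046)]);print("pred wall-top back corners, handle end",q.round(1).tolist())
q=proj("side",[D(-.004,.055,.04),D(-.004,-.055,.04),D(0,.055,.04),D(-.114,0,.046)]);print("side pred",q.round(1).tolist())
for n,im in(("top",t),("side",s)):
    g=cv2.cvtColor(im,cv2.COLOR_BGR2HSV);m=((g[...,0]<16)&(g[...,1]>130)&(g[...,2]>50)).astype(np.uint8)
    k,l,st,ce=cv2.connectedComponentsWithStats(m);print(n,[st[i].tolist() for i in range(1,k) if st[i,4]>60])
im=s.max(2)
k,l,st,ce=cv2.connectedComponentsWithStats((im[290:385,165:278]<70).astype(np.uint8));print("tray",[((ce[i]+[165,290]).round().tolist(),st[i,2:].tolist()) for i in range(1,k) if st[i,4]>9])
E
```

```text
time_s: 26.75
tool_pos: [0.5848, -0.242, 0.0028]
tool_rot: [180.0, 0.2, 6.6]
force: [-5.7, -0.5, 1.0]
grip_width: 0.0241
grasp_force: 8.0
time_s: 27.12
tool_pos: [0.5862, -0.2413, 0.0033]
tool_rot: [180.0, -0.1, 6.7]
force: [-0.2, 0.2, 0.6]
grip_width: 0.0449
grasp_force: 0.0
time_s: 28.38
tool_pos: [0.498, -0.4559, 0.1829]
tool_rot: [179.9, 0.0, 6.4]
force: [0.6, -0.3, 0.4]
grip_width: 0.0479
grasp_force: 0.0
pred wall-top back corners, handle end [[407.8, 162.8], [458.9, 157.3], [441.5, 209.5]]
side pred [[279.8, 202.9], [289.9, 183.1], [278.4, 202.7], [324.5, 195.7]]
top [[428, 161, 19, 53, 583], [570, 220, 70, 106, 2809]]
side [[315, 71, 78, 56, 1797], [392, 117, 14, 13, 71], [0, 122, 213, 127, 3627], [365, 164, 68, 8, 175], [328, 167, 74, 28, 425], [284, 190, 41, 22, 428], [272, 405, 21, 6, 65]]
tray [([240.0, 330.0], [4, 4, 11]), ([242.0, 334.0], [10, 6, 22]), ([226.0, 339.0], [40, 15, 118])]
```

The shovel's handle is where the home pose predicts, all three nuts are in the tray, and the arm is clear. I'll hand in.

```bash
python3 -c "
from cell import env
print(env.sign_off())"
```

```text
the job is handed in; nothing more can be done
None
```

The job is handed in at about 28 s: by the camera and force checks, all three T-nuts are in the tray and the shovel is flat in the dock with its back wall against the bridge; the collar and hexagon nut were left alone.

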